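Add a slotted counterpoise weight to the bench beam scale

ROBOT

A 6-joint arm with a two-finger parallel gripper is mounted at the origin on the work surface. World frame = base frame: x ahead of the robot, y to its left, z up, the work surface at z = 0. Lengths are in m, angles in rad, forces in N, time in s.
With the tool pointing down it reaches from about 0.35 to 0.775 m from the base axis. Payload 5.5 kg.
Tool frame: the origin (TCP) lies on the centre line of the jaws, within the pads' length; the fingertips stand 11 mm ahead of it and the grasp point (between the pads) lies 8 mm behind it (env.tip_reach is the distance from the TCP to the fingertips, in m); z points along the fingers, x is the direction in which the jaws open and shut, and the axes are right-handed (so a half turn about z gives the same grasp; the last joint's range is limited). The gripper opens to 85 mm and grips with 20 to 120 N. Pads are 22 mm wide; open, the fingers measure 114 mm over their backs; the gripper's body (76 mm by 85 mm) begins 54 mm behind the grasp point. The pads swing forward as they close: fully open they stand 13 mm farther back than shut.
Start: joints at [-1.417, 0.313, 0.046, 1.304, 0, 1.431], TCP at [0.167, -0.55, 0.242] pointing down, gripper open.
Joint ranges: [-2.76, 2.76], [-0.86, 1.69], [-1.03, 1.26], [-2.2, 2.34], [-1.47, 1.5], [-3.14, 3.14]. Speed limits (rad/s): [2.57, 2.57, 3.14, 3.14, 3.14, 3.14].

INTERFACE

Orientations are given as a unit quaternion [w, x, y, z].
In Python, from workcell import env gives the robot as it stands.
- The arm moves only by the tool carry_out, never from a script. Its argument "moves" is one flat list of numbers, 7 for each row, row after row: the gripper command: -1 is shut, 1 is fully open, values between are in proportion, then the shift along the tool's x, y, z in m, then the turn, a rotation vector about the tool's x, y, z in degrees. A call has exactly 5 rows; each row shifts and turns the pose as measured when the row begins, along the tool's axes as they then stand; what a row does not reach is not made up. A row lasts 1/8 s, in which the tool goes at most 62.5 mm and 10.7 degrees, less where a joint would pass 70% of its speed; a pose out of reach is approached as far as the arm can. A call is refused whole if a number of a shift passes 0.0625 or a number of a turn 10.7, either way. A call with a gripper value outside its range is refused whole. The fingers move at their own pace and stop on an object; "squeeze" is the grip in N (left out, the last holds). Time passes only in rows, so rows that do not move let the fingers close, or fill a call up. It gives the time, the measured TCP pose, the force and the opening at its end, in the units of the state.
- env.get_state(): the state, without advancing time (a new reading comes with each control period).
- env.read_camera(name): name is "scene" or "top" or "wrist"; returns the picture (420x560x3 uint8, red, green, blue); there is no depth.
- env.calibration(name): a dict with "camera_matrix" (3x3 intrinsics, pixels), "rvec" (rotation vector, rad) and "tvec" (3), from world to camera coordinates, as OpenCV has them; the wrist camera has in their place "hand_eye" (4x4, takes a point from camera to tool coordinates, whose origin is the TCP and whose axes are the tool frame's). Camera axes: x right, y down, z forward; pixel columns grow to the right and rows downward; lengths in m; the calibration is good to about 2 mm. A picture is of the moment at which its call begins: read the wrist's pose just before it. calibration takes no time and is no camera call.
- env.hand_in(): hands the job in, once; it reports no verdict.
The state is a dict: "clock": time; "joint_pos": joint angles; "qvel": joint speeds; "tau": joint torques, N m; "tcp_pos": TCP position; "orientation": TCP orientation; "wrist_force": force on the tool from outside, world axes, zero at the start; "ft_torque": the same for the moment, N m; "finger_gap": finger opening in m.
Only numpy, scipy, OpenCV 4.12 (cv2) and the standard library are available. Lean on these libraries where they do the work, as an engineer would, in place of code of your own. Each camera call takes 0.05 s, during which the arm holds its last target. There are 200 camera calls.

TASK

The tub on the green beam scale is too heavy for the one brass weight on its counterpoise hanger, so the beam is stuck up against its stop. Slide the thick brass weight from the white weight block onto the hanger's stem by its slot, the slot turned more than a quarter turn away from that of the weight already there, and lower it flat onto that weight before letting go, so that the beam floats level. Do not set the hanger swinging hard, keep the thin weights in their wells and leave everything else on the bench alone.

Things in the scene. Friction and masses are not known exactly. Their poses are not given: they have to be found in the camera images.
- thick_mid (a point): Centre (half-way up) of the thick brass slotted weight: a disc 64 mm across, 24 mm thick, about 0.5 kg, lying flat. Its 15 mm wide slot is open at the rim and ends 6.5 mm past the centre. x axis: from the centre out through the slot's mouth; z up. Starts in any of the block's three wells, its upper 15 mm standing proud, the mouth facing roughly towards the robot (-x, up to 45 degrees off).
- thick_mouth (a point): Point in the middle of the slot mouth of the thick weight, at the rim, 32 mm from its centre, half-way up.
- fitted_mid (a point): Centre (half-way up) of the brass slotted weight already on the hanger: the same size and slot as the thick one, lying loose on the hanger's plate, the stem in its slot at its centre. x axis: out through its slot's mouth, which faces the robot or either side.
- fitted_mouth (a point): Point in the middle of the slot mouth of the weight already on the hanger, 32 mm from its centre, half-way up.
- stem_foot (a point): Axis of the hanger's stem at the top of its round plate (70 mm across, 9 mm thick, about 139 mm above the bench). Upright rod 9 mm thick up to 183 mm above the plate, 16 mm thick to 199, then a stirrup on the beam's tip pivot at 225, so a weight can go on only from the side. z axis up the stem. The seated thick weight's centre is 36 mm above this point.
- hanger (a joint): Swing of the hanger, rad, about the pivot at the beam's tip, 225 mm above the plate; it is measured from the beam, so hanging plumb it reads the same as joint beam. It swings only along the beam (left and right as seen from the robot), at a light touch, lightly damped; fore and aft it is rigid, and it does not turn about its stem.
- beam (a joint): Tilt of the scale beam, rad: 0 = tip up on the upper stop (as at the start), 0.025 = level, 0.05 = tip down on the lower stop. The arm from fulcrum to tip pivot is 230 mm, so the hanger sinks about 6 mm to level. With the thick weight added the beam settles near 0.025 within about a second.
- scale_foot (a point): Foot of the green pillar of the beam scale, on the bench; z up, x over the platform (away from the robot), y along the beam to the hanger, whose stem is 270 mm from here in y. Pillar 65 x 75 mm; beam shelf 50 mm deep, 307 to 319 mm above the bench, reaching 235 mm from here in y; beam and its loop above it, up to 391 mm. Base 300 mm wide.
- block: White plastic weight block, fixed, 285 x 112 mm, 25 mm high, origin under its centre; three round wells 68 mm wide and 9 mm deep (floor 16 mm above the bench) along its x axis at -92, 0 and +92 mm.
- thin_a_mid (a point): Centre of one of the two thin brass slotted weights (64 mm across, 14 mm thick) in the block; leave it there.
- thin_b_mid (a point): Centre of the other thin brass slotted weight (64 mm across, 14 mm thick) in the block; leave it there.
- mat_top (a point): Centre of the top face of the clear black rubber mat, 170 x 150 mm, 4 mm thick, fixed to the bench: a free place to lay the weight down.
- jar_amber: Amber glass jar, 80 mm wide and 120 mm high, origin under its centre.
- jar_white: White jar with a blue cap, 90 mm wide and 100 mm high, origin under its centre.
- bottle: Amber bottle, 60 mm wide and 150 mm high, origin under its centre.
- mortar: White ceramic mortar, 110 mm wide and 75 mm high, origin under its centre.
- scoop: Steel scoop, 100 x 70 x 30 mm, with a 90 mm handle to its -x side; origin under the middle of its bowl.
There are look-alikes about, which are no part of the job. What is shaped like the part that bears fitted_mid but black is not meant.

How it is judged:
On the way:
1. the thick weight is on the stem by its slot, lowered to within 5 mm of the weight below while still held (horizontal distance between thick_mid and stem_foot below 0.012 m and z of thick_mid in the frame of stem_foot between 0.03 and 0.041 m and contact force between the fingers and thick above 1 N), for 0.05 s.
At the end, for the whole second after the job is handed in: The thick weight lies flat (within 5 degrees) on the weight that was there, both on the stem (centres within 9 mm of its axis, heights within 4 mm of seated), the two slot mouths at least 90 degrees apart, the beam floating clear of both stops (0.008 to 0.042), all let go and at rest (horizontal distance between each of thick_mid, fitted_mid and stem_foot below 0.009 m and z of thick_mid in the frame of stem_foot between 0.032 and 0.04 m and angle between each of thick_mid, fitted_mid's own z axis and vertical below 0.09 rad and z of fitted_mid in the frame of stem_foot between 0.008 and 0.016 m and horizontal distance between thick_mouth and fitted_mouth above 0.0455 m and value of joint beam between 0.008 and 0.042 rad and linear speed of thick below 0.05 m/s and contact force between the fingers and thick below 0.1 N); the robot touches nothing.
It fails at once if the hanger was set swinging by more than 17 degrees (value of joint hanger above 0.3 rad or value of joint hanger below -0.3 rad).
It fails at once if a thin weight was moved out of its well (by more than 20 mm) (distance of any of thin_a_mid, thin_b_mid from where it was at the start of the episode above 0.02 m).
It fails at once if something else on the bench was moved by more than 30 mm (distance of any of jar_amber, jar_white, bottle, mortar, scoop from where it was at the start of the episode above 0.03 m).
It also fails if it takes over 58 s, if anything falls off the work surface, if the arm or the gripper's body presses on something with over 40 N, if the wrist force passes 120 N, or if a joint passes its speed limit or range.

## Working session

There is one attempt and no reset: what is moved stays moved. The work goes in short steps, Python scripts to look and compute and a tool call to move; the robot and the scene stay as the last step left them, time stands still between calls to the robot, and variables do not carry over. Pictures are saved under pics/ and viewed, about 8 in all and at most 12, crops included, and the job is handed in when it is done.

Besides the shell and the picture viewer there is one more tool, called as name(argument=value, ...) on one line, values as JSON. carry_out: Moves the arm, as the interface text tells. Its arguments: {"type":"object","properties":{"moves":{"type":"array"},"squeeze":{"type":"number"}},"required":["moves"]}

```bash
mkdir -p pics; ls; python3 - <<'E'
from workcell import env
import cv2,numpy as np
print(env.get_state())
for n in("scene","top"):
    im=env.read_camera(n);cv2.imwrite(f"pics/{n}0.png",im[:,:,::-1])
    c=env.calibration(n);R=cv2.Rodrigues(np.array(c['rvec'],float))[0];print(n,c['camera_matrix'],-R.T@np.array(c['tvec']).ravel(),R[2])
print(env.calibration("wrist"),env.tip_reach)
E
```

```text
pics
{'clock': 0.0, 'joint_pos': array([-1.41659063e+00,  3.14043455e-01,  4.49575172e-02,  1.30363953e+00,
        1.67727060e-05,  1.43122054e+00]), 'qvel': array([ 0.00097583, -0.00051644,  0.00111487,  0.00178869, -0.00032276,
        0.00054824]), 'tau': array([-7.02534453e-04, -4.80625248e+01,  2.98535049e+01,  1.93494104e-02,
       -1.42995582e-04, -1.26423160e-06]), 'tcp_pos': array([ 0.16643348, -0.54984574,  0.24137562]), 'orientation': array([-6.83020380e-04,  8.02985845e-01, -5.95997318e-01, -6.81138917e-04]), 'wrist_force': array([ 0.93693558, -0.59103116,  0.1624903 ]), 'ft_torque': array([-0.05026346,  0.02148852,  0.03999638]), 'finger_gap': 0.08560635042685329}
scene [[479.6365286    0.         285.99631578]
 [  0.         479.6365286  208.89509673]
 [  0.           0.           1.        ]] [1.46699013 0.03486968 1.37224906] [-0.61650952 -0.00780046 -0.78730881]
top [[497.37710732   0.         276.12867842]
 [  0.         497.37710732 207.95838788]
 [  0.           0.           1.        ]] [0.28523177 0.00632603 1.67059328] [ 0.17115568  0.02650809 -0.98488733]
{'camera_matrix': array([[292.8234483 ,   0.        , 285.23872114],
       [  0.        , 292.8234483 , 209.31376306],
       [  0.        ,   0.        ,   1.        ]]), 'hand_eye': array([[ 9.99999777e-01, -3.30515870e-04, -5.80006539e-04,
         4.25618499e-04],
       [ 4.78988773e-04,  9.60425646e-01,  2.78536082e-01,
        -7.02800842e-02],
       [ 4.64992559e-04, -2.78536297e-01,  9.60425590e-01,
        -1.31286590e-01],
       [ 0.00000000e+00,  0.00000000e+00,  0.00000000e+00,
         1.00000000e+00]])} 0.011
```

View pics/scene0.png

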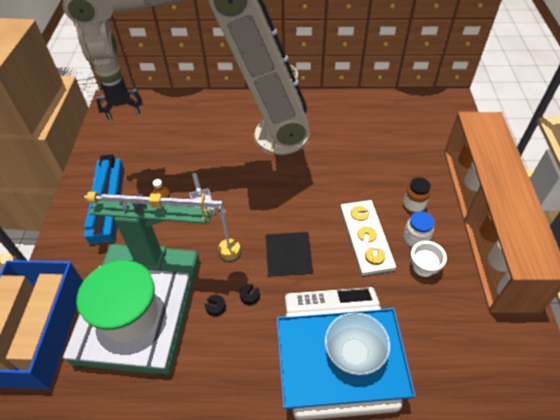

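View pics/top0.png

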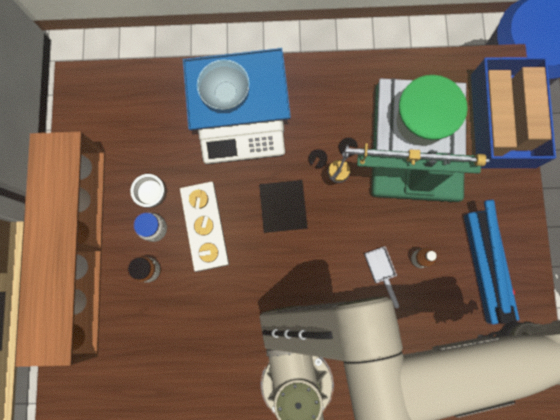

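The scene picture shows the block at about (367,237) and the hanger plate at (229,250). In the top picture they are at (204,225) and (340,170), with the mat at (284,205). Next I'll zoom in on the weights.

```bash
cat > h.py <<'E'
from workcell import env
import cv2,numpy as np
from scipy.spatial.transform import Rotation as Rn
def cam(n,st=None):
    c=env.calibration(n);K=np.array(c['camera_matrix'])
    if n=="wrist":
        st=st or env.get_state();q=st['orientation'];T=np.eye(4);T[:3,:3]=Rn.from_quat(np.r_[q[1:],q[0]]).as_matrix();T[:3,3]=st['tcp_pos']
        T=T@np.array(c['hand_eye']);return K,T[:3,:3].T,T[:3,3]
    R=cv2.Rodrigues(np.array(c['rvec'],float))[0];return K,R,-R.T@np.array(c['tvec'],float).ravel()
def ray(C,u,v):
    K,R,o=C;d=R.T@np.linalg.solve(K,[u,v,1.]);return o,d
def onz(C,u,v,z):
    o,d=ray(C,u,v);return o+d*(z-o[2])/d[2]
def proj(C,p):
    K,R,o=C;q=K@R@(np.asarray(p)-o);return q[:2]/q[2]
def tri(C1,p1,C2,p2):
    o1,d1=ray(C1,*p1);o2,d2=ray(C2,*p2);s=np.linalg.lstsq(np.c_[d1,-d2],o2-o1,rcond=None)[0]
    a,b=o1+d1*s[0],o2+d2*s[1];return (a+b)/2,np.linalg.norm(a-b)
def crop(im,u0,v0,u1,v1,s):
    return cv2.resize(im[v0:v1,u0:u1],None,fx=s,fy=s,interpolation=cv2.INTER_CUBIC)
E
python3 - <<'E'
from h import *
s=cv2.imread("pics/scene0.png");t=cv2.imread("pics/top0.png")
o=np.vstack([np.hstack([crop(s,335,195,400,265,5),crop(t,175,180,240,250,5)]),np.hstack([crop(s,190,185,255,235+20,5)[:250] if 0 else crop(s,195,215,260,265,5),crop(t,310,135,375,185,5)])])
print(o.shape);cv2.imwrite("pics/z.png",o)
T=cam("top");S=cam("scene")
for p in [(199,199),(203,225),(208,252)]:print("well",onz(T,*p,.03))
for p in [(360,213),(367,234),(375,256)]:print("wellS",onz(S,*p,.03))
print("plate",tri(T,(340,170),S,(229,250)))
print('mat',onz(T,284,205,.004))
E
```

```text
(600, 650, 3)
well [0.60873345 0.31015304 0.03      ]
well [0.51974992 0.29649941 0.03      ]
well [0.42900076 0.2797709  0.03      ]
wellS [0.43526653 0.28252004 0.03      ]
wellS [0.52564012 0.29799731 0.03      ]
wellS [0.61413503 0.31534485 0.03      ]
plate (array([ 0.66501328, -0.15338765,  0.14587046]), np.float64(0.00563625492746051))
mat [0.58427912 0.02413917 0.004     ]
```

View pics/z.png

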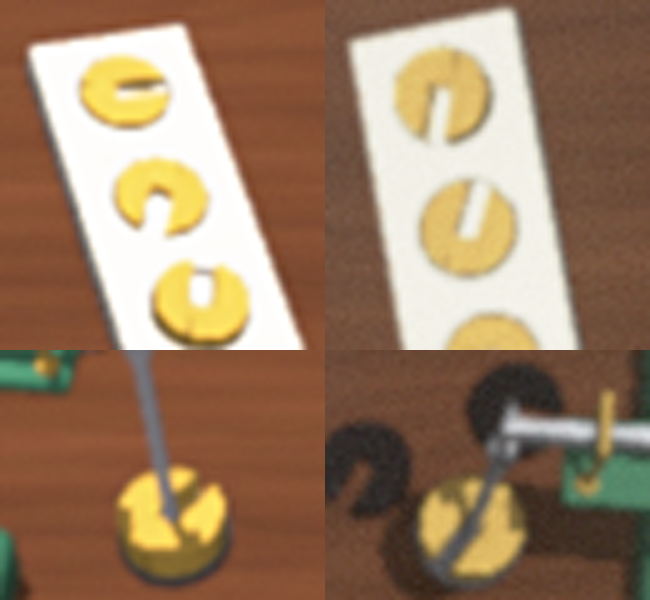

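The crops show the thick weight in the far well at about (0.61, 0.31), with its mouth toward -x. The fitted weight's mouth is ambiguous, so I'll use the wrist camera for it. I need a planner that turns waypoints into rows, then a look at the hanger.

```bash
cat >> h.py <<'E'
def pose(st=None):
    st=st or env.get_state();q=st['orientation'];return Rn.from_quat(np.r_[q[1:],q[0]]),np.array(st['tcp_pos'])
def tool(yaw,tilt=0,roll=0):
    """tool z down, tool x at world yaw (deg); then tilt (deg) about tool x"""
    c,s=np.cos(np.radians(yaw)),np.sin(np.radians(yaw))
    return Rn.from_matrix(np.c_[[c,s,0],[s,-c,0],[0,0,-1]])*Rn.from_rotvec([tilt,0,0],degrees=True)
def plan(p1,R1,n,start=None):
    """prints rows from the present pose to p1,R1 in n even rows"""
    R0,p0=start or pose();rv=(R0.inv()*R1).as_rotvec()
    print("turn",np.degrees(rv).round(1),"dist",np.linalg.norm(p1-p0).round(3))
    for k in range(n):
        R=R0*Rn.from_rotvec(rv*k/n);print(np.r_[R.inv().apply((p1-p0)/n).round(4),np.degrees(rv/n).round(2)].tolist())
E
python3 - <<'E'
from h import *
plan(np.array([.45,-.17,.30]),tool(-20),10)
E
```

```text
turn [ -0.1   0.1 -53.2] dist 0.478
[-0.0282, -0.0381, -0.0058, -0.01, 0.01, -5.32]
[-0.0245, -0.0406, -0.0058, -0.01, 0.01, -5.32]
[-0.0206, -0.0427, -0.0058, -0.01, 0.01, -5.32]
[-0.0166, -0.0444, -0.0058, -0.01, 0.01, -5.32]
[-0.0124, -0.0458, -0.0058, -0.01, 0.01, -5.32]
[-0.0081, -0.0467, -0.0058, -0.01, 0.01, -5.32]
[-0.0037, -0.0473, -0.0058, -0.01, 0.01, -5.32]
[0.0006, -0.0474, -0.0058, -0.01, 0.01, -5.32]
[0.005, -0.0471, -0.0058, -0.01, 0.01, -5.32]
[0.0094, -0.0465, -0.0058, -0.01, 0.01, -5.32]
```

carry_out(moves=[1,-0.028,-0.038,-0.006,0,0,-5.3,1,-0.0245,-0.0405,-0.006,0,0,-5.3,1,-0.0205,-0.0425,-0.006,0,0,-5.3,1,-0.0165,-0.0445,-0.006,0,0,-5.3,1,-0.0125,-0.046,-0.006,0,0,-5.3])

```text
clock: 0.72
tcp_pos: [0.3088, -0.356, 0.269]
orientation: [-0.003, 0.92, -0.392, -0.002]
wrist_force: [-0.4, -0.4, 0.4]
finger_gap: 0.0854
```

carry_out(moves=[1,-0.008,-0.0465,-0.006,0,0,-5.3,1,-0.0035,-0.047,-0.006,0,0,-5.3,1,0.0005,-0.0475,-0.006,0,0,-5.3,1,0.005,-0.047,-0.006,0,0,-5.3,1,0.0095,-0.0465,-0.006,0,0,-5.3])

```text
clock: 1.35
tcp_pos: [0.4511, -0.1576, 0.2998]
orientation: [-0.004, 0.986, -0.164, -0.002]
wrist_force: [0.9, -0.4, 0.3]
finger_gap: 0.0854
```

```bash
python3 - <<'E'
from h import *
st=env.get_state();print(st['clock'],st['tcp_pos'],st['joint_pos'].round(3),pose(st)[0].as_matrix().round(2).tolist())
im=env.read_camera("wrist")[:,:,::-1];cv2.imwrite("pics/w1.png",im)
np.save("w1.npy",np.r_[st['tcp_pos'],st['orientation']])
# expected pixel of fitted weight
C=cam("wrist",st);print(proj(C,[.665,-.153,.15]))
S=cam("scene");
u,v=proj(C,[.665,-.153,.16]).astype(int);u0=max(0,min(u-80,400));v0=max(0,min(v-80,260))
print(u0,v0);cv2.imwrite("pics/w1c.png",np.hstack([cv2.resize(im,(400,300)),crop(im,u0,v0,u0+160,v0+160,2.5)[:300]]) if 0 else crop(im,u0,v0,u0+160,v0+160,3.5))
E
```

```text
1.35 [ 0.45113399 -0.15757042  0.29975865] [-0.508  0.118 -0.062  1.398  0.006  1.392] [[0.95, -0.32, -0.0], [-0.32, -0.95, 0.01], [-0.01, -0.01, -1.0]]
[505.35351642 121.78088738]
400 41
```

View pics/w1c.png

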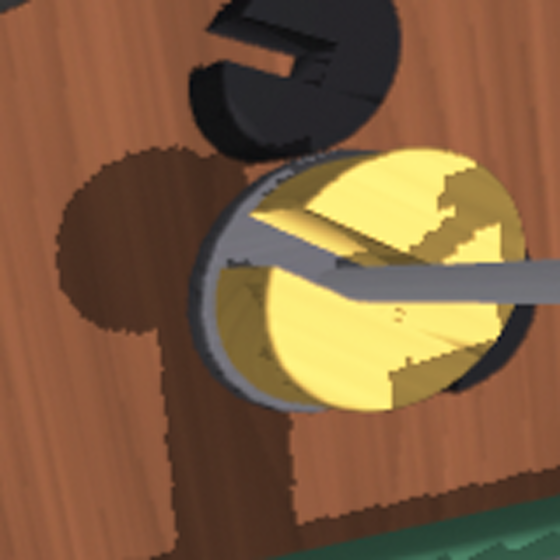

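The fitted weight is at about (500,122) in the wrist picture. Its slot mouth opens left, which is -x towards the robot, and the stem rises to the right. Now I'll put numbers on that and plan the move to the block.

```bash
python3 - <<'E'
from h import *
a=np.load("w1.npy");C=cam("wrist",dict(tcp_pos=a[:3],orientation=a[3:]))
f=lambda u,v,z:onz(C,400+u/3.5,41+v/3.5,z)
c=f(350,283,.163);print("stem",c)
m=(f(252,213,.163)+f(268,270,.163))/2;d=m-c;print("mouth",m,np.linalg.norm(d),np.degrees(np.arctan2(d[1],d[0])))
for p in[(527,240),(395,150),(360,411),(266,320)]:q=f(*p,.163);print(q,np.linalg.norm(q-c))
s=cv2.imread("pics/scene0.png");t=cv2.imread("pics/top0.png")
# thick weight: brass mask at far well, both fixed views, top face z=.040
for n,im,(u0,v0,u1,v1) in(("scene",s,(360,243,390,266)),("top",t,(186,186,213,212))):
    h=cv2.cvtColor(im[v0:v1,u0:u1],cv2.COLOR_BGR2HSV);mk=cv2.inRange(h,(12,90,120),(35,255,255))
    k=np.vstack(cv2.findContours(mk,cv2.RETR_EXTERNAL,cv2.CHAIN_APPROX_NONE)[0]);(x,y),r=cv2.minEnclosingCircle(k)
    print(n,onz(cam(n),u0+x,v0+y,.036),r)
p=np.array([.55,.30,.26])
plan(p,tool(60),10)
E
```

```text
stem [ 0.65175717 -0.14874506  0.163     ]
mouth [ 0.63209984 -0.13165902  0.163     ] 0.02604503480399319 139.00301076896892
[ 0.69437228 -0.15256536  0.163     ] 0.04278600501074806
[ 0.66620662 -0.12110411  0.163     ] 0.031189888451391673
[ 0.64988335 -0.18161179  0.163     ] 0.03292010431997552
[ 0.6305456  -0.15095055  0.163     ] 0.02132592368096121
scene [0.61407394 0.31452379 0.036     ] 9.486932754516602
top [0.60915752 0.31281448 0.036     ] 9.248027801513672
turn [ -0.7  -0.2 -78.4] dist 0.466
[-0.0052, -0.046, 0.0046, -0.07, -0.02, -7.84]
[0.0011, -0.0463, 0.0045, -0.07, -0.02, -7.84]
[0.0074, -0.0457, 0.0044, -0.07, -0.02, -7.84]
[0.0136, -0.0443, 0.0044, -0.07, -0.02, -7.84]
[0.0195, -0.042, 0.0043, -0.07, -0.02, -7.84]
[0.0251, -0.039, 0.0043, -0.07, -0.02, -7.84]
[0.0302, -0.0352, 0.0042, -0.07, -0.02, -7.84]
[0.0347, -0.0307, 0.0042, -0.07, -0.02, -7.84]
[0.0386, -0.0257, 0.0041, -0.07, -0.02, -7.84]
[0.0417, -0.0202, 0.0041, -0.07, -0.02, -7.84]
```

```bash
python3 - <<'E'
from h import *
plan(np.array([.545,.29,.24]),tool(80),10)
E
```

```text
turn [ -0.6  -0.4 -98.4] dist 0.457
[-0.0054, -0.0449, 0.0065, -0.06, -0.04, -9.84]
[0.0024, -0.0452, 0.0065, -0.06, -0.04, -9.84]
[0.0101, -0.0441, 0.0064, -0.06, -0.04, -9.84]
[0.0175, -0.0417, 0.0064, -0.06, -0.04, -9.84]
[0.0244, -0.0381, 0.0063, -0.06, -0.04, -9.84]
[0.0305, -0.0334, 0.0063, -0.06, -0.04, -9.84]
[0.0358, -0.0277, 0.0062, -0.06, -0.04, -9.84]
[0.04, -0.0212, 0.0062, -0.06, -0.04, -9.84]
[0.0431, -0.014, 0.0061, -0.06, -0.04, -9.84]
[0.0448, -0.0065, 0.0061, -0.06, -0.04, -9.84]
```

carry_out(moves=[1,-0.0055,-0.045,0.0065,0,0,-9.8,1,0.0025,-0.045,0.0065,0,0,-9.8,1,0.01,-0.044,0.0065,0,0,-9.8,1,0.0175,-0.0415,0.0065,0,0,-9.8,1,0.0245,-0.038,0.0065,0,0,-9.8])

```text
clock: 2.02
tcp_pos: [0.4988, 0.0731, 0.2681]
orientation: [-0.005, 0.961, 0.275, 0.001]
wrist_force: [0.9, 0.6, -0.4]
finger_gap: 0.085
```

carry_out(moves=[1,0.0305,-0.0335,0.0065,0,0,-9.8,1,0.036,-0.0275,0.0065,0,0,-9.8,1,0.04,-0.021,0.0065,0,0,-9.8,1,0.043,-0.014,0.0065,0,0,-9.8,1,0.045,-0.0065,0.006,0,0,-9.8])

```text
clock: 2.65
tcp_pos: [0.5379, 0.3027, 0.2349]
orientation: [-0.005, 0.752, 0.659, 0.001]
wrist_force: [0.6, 0.1, -0.7]
finger_gap: 0.085
```

```bash
python3 - <<'E'
from h import *
st=env.get_state();print(st['clock'],st['tcp_pos'],st['joint_pos'].round(3),pose(st)[0].as_matrix().round(2).tolist(),st['qvel'].round(2))
im=env.read_camera("wrist")[:,:,::-1];cv2.imwrite("pics/w2.png",im)
np.save("w2.npy",np.r_[st['tcp_pos'],st['orientation']])
C=cam("wrist",st);u,v=proj(C,[.612,.313,.04]).astype(int);print(u,v)
h=cv2.cvtColor(im,cv2.COLOR_BGR2HSV);mk=cv2.inRange(h,(12,90,90),(35,255,255))
for c in cv2.findContours(mk,cv2.RETR_EXTERNAL,cv2.CHAIN_APPROX_NONE)[0]:
    if cv2.contourArea(c)>300:
        # whole rim: cast to top plane
        P=np.array([onz(C,*p[0],.04)[:2] for p in c]);(x,y),r=cv2.minEnclosingCircle((P*1e4).astype(np.float32));print(cv2.boundingRect(c),x/1e4,y/1e4,r/1e4)
u0=max(0,min(u-70,420));v0=max(0,min(v-70,280));print(u0,v0)
cv2.imwrite("pics/w2c.png",crop(im,u0,v0,u0+140,v0+140,4))
E
```

```text
2.65 [0.53785002 0.30271493 0.23493133] [0.378 0.399 0.152 1.325 0.01  0.509] [[0.13, 0.99, -0.0], [0.99, -0.13, 0.01], [0.01, -0.01, -1.0]] [ 0.55  0.46  0.55  0.09 -0.   -0.86]
300 248
(547, 238, 13, 96) 0.709188671875 0.63068486328125 0.07007247314453124
(275, 218, 53, 53) 0.606007177734375 0.313153857421875 0.034698782348632815
(250, 145, 55, 55) 0.517186669921875 0.2977138671875 0.030867095947265624
(222, 60, 58, 63) 0.4299681640625 0.281808154296875 0.03082016296386719
(431, 0, 78, 35) 0.3833765625 0.5060537109375 0.039963327026367186
230 178
```

View pics/w2c.png

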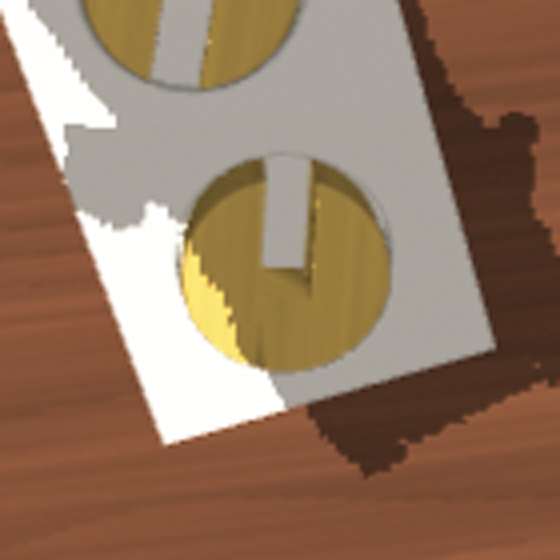

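The wrist crop shows the thick weight's top face centred near (286,272) in the crop, with its slot running straight up towards the robot. The mouth is at about (291,175).

```bash
python3 - <<'E'
from h import *
a=np.load("w2.npy");C=cam("wrist",dict(tcp_pos=a[:3],orientation=a[3:]))
f=lambda u,v,z:onz(C,230+u/4,178+v/4,z)
L,Rr,B=f(181,265,.04),f(390,265,.04),f(284,372,.04);print(L,Rr,B)
x,y=np.array([L,Rr,B])[:,0],np.array([L,Rr,B])[:,1]
s=np.linalg.solve(np.c_[2*x,2*y,np.ones(3)],x*x+y*y);print("circ",s[:2],np.sqrt(s[2]+s[0]**2+s[1]**2))
m=(f(265,178,.04)+f(311,178,.04))/2;e=(f(262,268,.04)+f(309,268,.04))/2;d=m-e;print("mouth",m,"end",e,np.linalg.norm(f(262,268,.04)-f(309,268,.04)),np.degrees(np.arctan2(d[1],d[0])))
print("now",pose()[1],env.get_state()['clock'])
E
```

```text
[0.60187985 0.28332622 0.04      ] [0.61033982 0.34555363 0.04      ] [0.64134832 0.30982979 0.04      ]
circ [0.6099722  0.31391483] 0.03164093791601782
mouth [0.57887014 0.31833631 0.04      ] end [0.60707032 0.31430194 0.04      ] 0.014133120190856273 171.85841813715152
now [0.53791645 0.30767397 0.2333879 ] 2.7
```

```bash
python3 - <<'E'
from h import *
plan(np.array([.611,.314,.06]),tool(82),5)
E
```

```text
turn [-0.4 -0.7  1. ] dist 0.188
[0.0026, 0.0146, 0.0346, -0.08, -0.13, 0.21]
[0.0028, 0.0145, 0.0346, -0.08, -0.13, 0.21]
[0.0029, 0.0145, 0.0346, -0.08, -0.13, 0.21]
[0.003, 0.0144, 0.0347, -0.08, -0.13, 0.21]
[0.0032, 0.0144, 0.0347, -0.08, -0.13, 0.21]
```

carry_out(moves=[1,0.003,0.018,0.034,0,0,0.2,1,0.003,0.018,0.034,0,0,0.2,1,0.003,0.018,0.034,0,0,0.2,1,0.003,0.018,0.034,-0.2,-0.3,0.2,0.8,0,0,0.03,-0.2,-0.3,0])

```text
clock: 3.32
tcp_pos: [0.6129, 0.314, 0.0624]
orientation: [0.0, 0.753, 0.658, 0.001]
wrist_force: [-0.1, 0.7, 0.0]
finger_gap: 0.0767
```

```bash
python3 - <<'E'
from h import *
st=env.get_state();print(st['finger_gap'],st['wrist_force'],st['tcp_pos'])
plan(np.array([.611,.314,.043]),tool(82),5)
E
```

```text
0.07670491769108295 [-0.13670611  0.67729841  0.03976921] [0.61290838 0.31395779 0.06242142]
turn [ 0.1 -0.1  0.2] dist 0.02
[-0.0, -0.0004, 0.0039, 0.02, -0.02, 0.05]
[-0.0, -0.0004, 0.0039, 0.02, -0.02, 0.05]
[-0.0, -0.0004, 0.0039, 0.02, -0.02, 0.05]
[-0.0, -0.0004, 0.0039, 0.02, -0.02, 0.05]
[-0.0, -0.0004, 0.0039, 0.02, -0.02, 0.05]
```

carry_out(moves=[0.68,0,-0.002,0.008,0,0,0,0.68,0,0,0.006,0,0,0,0.68,0,0,0.004,0,0,0,0.68,0,0,0.002,0,0,0,0.68,0,0,0,0,0,0], squeeze=60)

```text
clock: 3.95
tcp_pos: [0.61, 0.3133, 0.0417]
orientation: [-0.0, 0.754, 0.657, 0.0]
wrist_force: [-0.5, 0.5, -0.1]
finger_gap: 0.0719
```

carry_out(moves=[0.68,0,0,0.001,0,0,0,0.68,0,0,0.001,0,0,0,0.68,0,0,0.001,0,0,0,0.68,0,0,0.001,0,0,0,0.68,0,0,0.001,0,0,0])

```text
clock: 4.58
tcp_pos: [0.6108, 0.3137, 0.0379]
orientation: [0.0, 0.754, 0.657, 0.001]
wrist_force: [-0.3, -0.1, -0.5]
finger_gap: 0.0717
```

carry_out(moves=[0.68,0,0,0.001,0,0,0,0.68,0,0,0.001,0,0,0,0.68,0,0,0.001,0,0,0,0.68,0,0,0.001,0,0,0,0.68,0,0,0,0,0,0])

```text
clock: 5.2
tcp_pos: [0.6107, 0.3136, 0.0332]
orientation: [0.0, 0.754, 0.657, 0.001]
wrist_force: [0.8, 0.1, -0.9]
finger_gap: 0.072
```

carry_out(moves=[-1,0,0,0,0,0,0,-1,0,0,0,0,0,0,-1,0,0,0,0,0,0,-1,0,0,0,0,0,0,-1,0,0,0,0,0,0])

```text
clock: 5.82
tcp_pos: [0.6109, 0.3139, 0.034]
orientation: [0.0, 0.754, 0.657, 0.002]
wrist_force: [0.6, 0.3, 0.5]
finger_gap: 0.0614
```

carry_out(moves=[-1,0,0,-0.005,0,0,0,-1,0,0,-0.01,0,0,0,-1,0,0,-0.03,0,0,0,-1,0,0,-0.03,0,0,0,-1,0,0,0,0,0,0])

```text
clock: 6.45
tcp_pos: [0.6084, 0.3128, 0.1086]
orientation: [-0.001, 0.754, 0.657, -0.002]
wrist_force: [0.2, 0.9, -4.5]
finger_gap: 0.0614
```

```bash
python3 - <<'E'
from h import *
st=env.get_state();print(st['finger_gap'],st['wrist_force'],st['ft_torque'],st['tcp_pos'])
plan(np.array([.585,.025,.10]),tool(82+85),10)
plan(np.array([.585,.025,.10]),tool(82+170),8,(tool(82+85),np.array([.585,.025,.10])))
E
```

```text
0.06141889068193825 [ 0.17626017  0.85634154 -4.48887011] [ 0.03653855 -0.09795797  0.07529311] [0.60843064 0.31275861 0.10861852]
turn [ -0.3  -0.1 -84.8] dist 0.289
[-0.0288, 0.0016, 0.0009, -0.03, -0.01, -8.48]
[-0.0287, -0.0027, 0.0009, -0.03, -0.01, -8.48]
[-0.028, -0.0069, 0.0009, -0.03, -0.01, -8.48]
[-0.0267, -0.0109, 0.0009, -0.03, -0.01, -8.48]
[-0.0248, -0.0148, 0.0009, -0.03, -0.01, -8.48]
[-0.0224, -0.0183, 0.0009, -0.03, -0.01, -8.48]
[-0.0194, -0.0214, 0.0009, -0.03, -0.01, -8.48]
[-0.0161, -0.024, 0.0009, -0.03, -0.01, -8.48]
[-0.0123, -0.0261, 0.0009, -0.03, -0.01, -8.48]
[-0.0084, -0.0276, 0.0009, -0.03, -0.01, -8.48]
turn [  0.   0. -85.] dist 0.0
[0.0, 0.0, 0.0, 0.0, 0.0, -10.62]
[0.0, 0.0, 0.0, 0.0, 0.0, -10.62]
[0.0, 0.0, 0.0, 0.0, 0.0, -10.62]
[0.0, 0.0, 0.0, 0.0, 0.0, -10.62]
[0.0, 0.0, 0.0, 0.0, 0.0, -10.62]
[0.0, 0.0, 0.0, 0.0, 0.0, -10.62]
[0.0, 0.0, 0.0, 0.0, 0.0, -10.62]
[0.0, 0.0, 0.0, 0.0, 0.0, -10.62]
```

carry_out(moves=[-1,-0.029,0.0015,0.001,0,0,-8.5,-1,-0.0285,-0.0025,0.001,0,0,-8.5,-1,-0.028,-0.007,0.001,0,0,-8.5,-1,-0.0265,-0.011,0.001,0,0,-8.5,-1,-0.025,-0.015,0.001,0,0,-8.5])

```text
clock: 7.08
tcp_pos: [0.5938, 0.1666, 0.0965]
orientation: [-0.005, 0.452, 0.892, -0.004]
wrist_force: [-0.4, -0.6, -4.8]
finger_gap: 0.0615
```

carry_out(moves=[-1,-0.0225,-0.0185,0.001,0,0,-8.5,-1,-0.0195,-0.0215,0.001,0,0,-8.5,-1,-0.016,-0.024,0.001,0,0,-8.5,-1,-0.0125,-0.026,0.001,0,0,-8.5,-1,-0.0085,-0.0275,0.001,0,0,-8.5])

```text
clock: 7.7
tcp_pos: [0.5826, 0.0171, 0.0843]
orientation: [-0.011, 0.085, 0.996, -0.002]
wrist_force: [-0.2, -0.2, -5.1]
finger_gap: 0.0615
```

carry_out(moves=[-1,0,0,0.005,0,0,-10.6,-1,0,0,0.005,0,0,-10.6,-1,0,0,0.005,0,0,-10.6,-1,0,0,0.005,0,0,-10.6,-1,0,0,0.005,0,0,-10.6])

```text
clock: 8.32
tcp_pos: [0.5774, 0.014, 0.0518]
orientation: [-0.015, -0.375, 0.927, 0.005]
wrist_force: [-0.2, -0.2, -5.3]
finger_gap: 0.0616
```

```bash
python3 - <<'E'
from h import *
st=env.get_state();print(st['finger_gap'],st['wrist_force'],st['tcp_pos'],st['joint_pos'].round(2))
plan(np.array([.58,.025,.03]),tool(252),5)
E
```

```text
0.061584765228750005 [-0.24963463 -0.16894356 -5.25250401] [0.57743311 0.01403248 0.05180876] [-0.11  0.47 -0.22  0.92 -0.01 -2.45]
turn [  1.5  -1.1 -28. ] dist 0.025
[-0.002, 0.0011, 0.0043, 0.29, -0.21, -5.6]
[-0.0021, 0.001, 0.0043, 0.29, -0.21, -5.6]
[-0.0022, 0.0008, 0.0043, 0.29, -0.21, -5.6]
[-0.0022, 0.0006, 0.0043, 0.29, -0.21, -5.6]
[-0.0022, 0.0004, 0.0044, 0.29, -0.21, -5.6]
```

carry_out(moves=[-1,-0.002,0.001,0.006,0.3,-0.2,-5.6,-1,-0.002,0.001,0.006,0.3,-0.2,-5.6,-1,-0.002,0.001,0.005,0.3,-0.2,-5.6,-1,-0.002,0.0005,0.004,0.3,-0.2,-5.6,-1,0,0,0.003,0.3,-0.2,-5.6])

```text
clock: 8.95
tcp_pos: [0.5749, 0.023, 0.0218]
orientation: [-0.003, -0.595, 0.804, 0.002]
wrist_force: [-6.4, 0.8, 29.3]
finger_gap: 0.0618
```

carry_out(moves=[-1,0,0,0.001,0,0,0,-1,0,0,0.001,0,0,0,-1,0,0,0.001,0,0,0,-1,0,0,0.001,0,0,0,-1,0,0,0,0,0,0])

```text
clock: 9.57
tcp_pos: [0.575, 0.0231, 0.022]
orientation: [-0.001, -0.595, 0.803, 0.0]
wrist_force: [0.5, -0.3, -3.0]
finger_gap: 0.0616
```

carry_out(moves=[0.8,0,0,0,0,0,0,0.8,0,0,0,0,0,0,0.9,0,0,-0.01,0,0,0,0.9,0,0,-0.04,0,0,0,0.9,0,0,-0.06,0,0,5])

```text
clock: 10.2
tcp_pos: [0.5714, 0.0234, 0.1295]
orientation: [-0.005, -0.559, 0.829, 0.003]
wrist_force: [1.4, -0.1, 0.3]
finger_gap: 0.0813
```

carry_out(moves=[1,0,0,-0.03,0,0,10.6,1,0,0.01,-0.02,0,0,10.6,1,0,0.01,0,0,0,10.6,1,0,0,0,0,0,10.6,1,0,0,0,0,0,10.6])

```text
clock: 10.82
tcp_pos: [0.5603, 0.0357, 0.1919]
orientation: [0.002, -0.122, 0.993, -0.001]
wrist_force: [0.1, -0.4, 0.4]
finger_gap: 0.0853
```

```bash
python3 - <<'E'
from h import *
st=env.get_state();R,p=pose(st);print(st['clock'],p,st['joint_pos'].round(2),R.as_matrix()[:,0])
T,th=[.575,.023,.028],np.radians(48)
im=env.read_camera("wrist")[:,:,::-1];cv2.imwrite("pics/w3.png",im);np.save("w3.npy",np.r_[st['tcp_pos'],st['orientation']])
C=cam("wrist",st);u,v=proj(C,T).astype(int);print(u,v)
h=cv2.cvtColor(im,cv2.COLOR_BGR2HSV);mk=cv2.inRange(h,(12,90,90),(35,255,255))
for c in cv2.findContours(mk,cv2.RETR_EXTERNAL,cv2.CHAIN_APPROX_NONE)[0]:
    if cv2.contourArea(c)>300:print(cv2.boundingRect(c))
u0=max(0,min(u-80,400));v0=max(0,min(v-80,260));print(u0,v0);cv2.imwrite("pics/w3c.png",crop(im,u0,v0,u0+160,v0+160,3.5))
E
```

```text
10.825 [0.56031898 0.03573199 0.1919016 ] [-0.08  0.3  -0.09  1.17 -0.   -1.89] [-0.97017252 -0.24239808 -0.00290719]
274 180
(244, 148, 62, 62)
194 100
```

View pics/w3c.png

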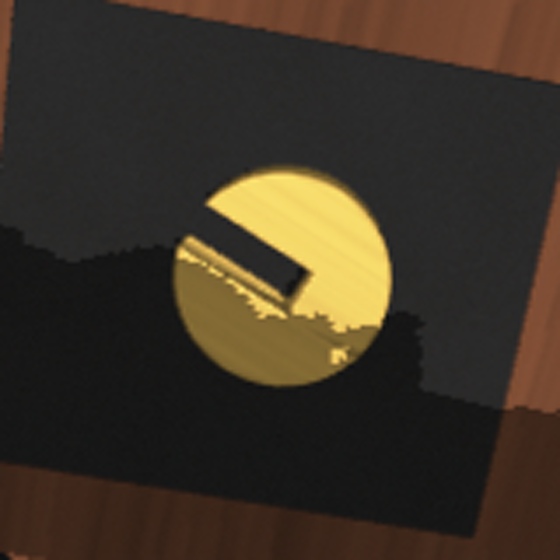

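The crop shows the thick weight flat on the black mat. Its top circle is centred at about (283,278) and the slot mouth points up-left, with its upper edge from (208,206) to (313,271).

```bash
python3 - <<'E'
from h import *
a=np.load("w3.npy");C=cam("wrist",dict(tcp_pos=a[:3],orientation=a[3:]))
f=lambda u,v,z=.028:onz(C,194+u/3.5,100+v/3.5,z)
L,Rr,B=f(174,278),f(391,278),f(283,387)
x,y=np.array([L,Rr,B])[:,0],np.array([L,Rr,B])[:,1]
s=np.linalg.solve(np.c_[2*x,2*y,np.ones(3)],x*x+y*y);print("circ",s[:2],np.sqrt(s[2]+s[0]**2+s[1]**2))
d=f(208,206)-f(313,271);ang=np.degrees(np.arctan2(d[1],d[0]));print("mouth ang",ang)
c=np.r_[s[:2],.028];c[2]=.004
yaw=ang+90;th=48
R=tool(yaw,-th);zt=R.apply([0,0,1]);r=np.array([np.cos(np.radians(ang)),np.sin(np.radians(ang)),0])
# grasp point: 8 behind TCP; f=6 mm behind the disc axis, height .030
g=c-.006*r;g[2]=.030;p=g+.008*zt
pre=p-.09*zt
print("yaw",yaw,"p",p,"pre",pre)
print("tip low corner",(p+.011*zt)[2]-.011*np.sin(np.radians(th)))
plan(pre+[0,0,.06],R,12)
E
```

```text
circ [0.57470442 0.02282814] 0.03165442556650776
mouth ang -17.995024184058646
yaw 72.00497581594135 p [0.57465226 0.02284508 0.02464696] pre [0.51104092 0.04350755 0.08486871]
tip low corner 0.009111925398930356
turn [-28.  -50.2 113.4] dist 0.069
[0.0038, 0.0016, 0.0039, -2.33, -4.19, 9.45]
[0.0043, 0.0008, 0.0037, -2.33, -4.19, 9.45]
[0.0046, -0.0001, 0.0033, -2.33, -4.19, 9.45]
[0.0048, -0.001, 0.003, -2.33, -4.19, 9.45]
[0.0047, -0.0019, 0.0026, -2.33, -4.19, 9.45]
[0.0045, -0.0028, 0.0021, -2.33, -4.19, 9.45]
[0.0041, -0.0036, 0.0017, -2.33, -4.19, 9.45]
[0.0036, -0.0043, 0.0012, -2.33, -4.19, 9.45]
[0.0029, -0.0048, 0.0008, -2.33, -4.19, 9.45]
[0.0021, -0.0053, 0.0004, -2.33, -4.19, 9.45]
[0.0012, -0.0056, 0.0001, -2.33, -4.19, 9.45]
[0.0003, -0.0057, -0.0002, -2.33, -4.19, 9.45]
```

carry_out(moves=[1,0.004,0.0015,0.002,-2.3,-4.2,9.4,1,0.0045,0.001,0.002,-2.3,-4.2,9.4,1,0.0045,0,0.002,-2.3,-4.2,9.4,1,0.005,-0.001,0.002,-2.3,-4.2,9.4,1,0.0045,-0.002,0.002,-2.3,-4.2,9.4])

```text
clock: 11.5
tcp_pos: [0.5412, 0.0382, 0.1815]
orientation: [0.171, 0.287, 0.935, 0.12]
wrist_force: [-0.4, -0.5, -0.2]
finger_gap: 0.0852
```

carry_out(moves=[1,0.0045,-0.003,0.002,-2.3,-4.2,9.4,1,0.004,-0.0035,0.0015,-2.3,-4.2,9.4,1,0.0035,-0.0045,0.001,-2.3,-4.2,9.4,1,0.003,-0.005,0.001,-2.3,-4.2,9.4,1,0.002,-0.0055,0.0005,-2.3,-4.2,9.4])

```text
clock: 12.12
tcp_pos: [0.5193, 0.039, 0.1647]
orientation: [0.305, 0.635, 0.675, 0.218]
wrist_force: [-0.0, -0.7, -0.8]
finger_gap: 0.0857
```

```bash
python3 - <<'E'
from h import *
st=env.get_state();print(st['tcp_pos'],st['joint_pos'].round(2))
plan(np.array([.511,.0435,.085]),tool(72,-48),5)
E
```

```text
[0.51933632 0.03897062 0.16471948] [-0.04 -0.18 -1.03 -0.04 -0.06 -0.13]
turn [-3.2 -7.8 18.4] dist 0.08
[0.0031, -0.012, 0.0102, -0.65, -1.56, 3.67]
[0.0026, -0.0123, 0.01, -0.65, -1.56, 3.67]
[0.002, -0.0125, 0.0098, -0.65, -1.56, 3.67]
[0.0015, -0.0128, 0.0096, -0.65, -1.56, 3.67]
[0.0009, -0.0129, 0.0094, -0.65, -1.56, 3.67]
```

```bash
cat > fk.py <<'E'
from h import *
from scipy.optimize import least_squares
# j2,j3,j4, r, z   (data from the states so far)
D=[(.31404,.04496,1.30364,np.hypot(.16643,.54985),.24138),(.118,-.062,1.398,np.hypot(.45113,.15757),.29976),(.399,.152,1.325,np.hypot(.53785,.30271),.23493),
(.47,-.22,.92,np.hypot(.57743,.01403),.05181),(.30,-.09,1.17,np.hypot(.56032,.03573),.1919),(-.18,-1.03,-.04,np.hypot(.51934,.03897),.16472)]
D=np.array(D)
def fk(x,j2,j3,j4):
    H,L1,p1,L2,p2,T=x;a=j2+p1;b=j2-j3+p2;c=j2-j3+j4   # c: tool pitch below horizontal
    return L1*np.sin(a)+L2*np.cos(b)+T*np.cos(c),H+L1*np.cos(a)-L2*np.sin(b)-T*np.sin(c)
s=least_squares(lambda x:np.r_[tuple(np.subtract(fk(x,*d[:3]),d[3:]) for d in D)],[.25,.4,.1,.4,0,.25]);X=s.x
def ik(r,z,tilt):
    c=np.pi/2-np.radians(tilt)
    g=min((least_squares(lambda q:np.subtract(fk(X,q[0],q[1],c-q[0]+q[1]),(r,z)),q0) for q0 in([.3,-.3],[0,-.8],[.6,.3])),key=lambda g:g.cost)
    q=g.x;return np.r_[q,c-q[0]+q[1]].round(2),g.cost<1e-7
if __name__=="__main__":
    print(X.round(4),abs(s.fun).max())
    for t in(40,45,48,55):
        print(t,"mat",ik(.575,.025,t),"back40",ik(.55,.055,t),"back90",ik(.512,.085,t),"above",ik(.575,.1,t),"above2",ik(.575,.16,t),"hang",ik(.67,.19,t),"hangpre",ik(.60,.20,t))
E
python3 fk.py
```

```text
[ 0.2254  0.5153  0.0212  0.4086 -0.1469  0.4211] 0.003879872099652938
40 mat (array([ 0.25, -1.05, -0.43]), np.True_) back40 (array([ 0.14, -1.07, -0.34]), np.True_) back90 (array([-0.01, -1.11, -0.23]), np.True_) above (array([ 0.07, -0.96, -0.16]), np.True_) above2 (array([-0.05, -0.88,  0.04]), np.True_) hang (array([ 0.09, -0.64,  0.14]), np.True_) hangpre (array([-0.05, -0.76,  0.16]), np.True_)
45 mat (array([ 0.3 , -1.13, -0.65]), np.True_) back40 (array([ 0.17, -1.16, -0.55]), np.True_) back90 (array([ 0.01, -1.2 , -0.43]), np.True_) above (array([ 0.08, -1.05, -0.35]), np.True_) above2 (array([-0.06, -0.97, -0.13]), np.True_) hang (array([ 0.08, -0.73, -0.02]), np.True_) hangpre (array([-0.07, -0.85,  0.  ]), np.True_)
48 mat (array([ 0.34, -1.18, -0.79]), np.True_) back40 (array([ 0.21, -1.21, -0.69]), np.True_) back90 (array([ 0.04, -1.26, -0.56]), np.True_) above (array([ 0.1 , -1.11, -0.47]), np.True_) above2 (array([-0.05, -1.02, -0.23]), np.True_) hang (array([ 0.07, -0.79, -0.13]), np.True_) hangpre (array([-0.08, -0.91, -0.1 ]), np.True_)
55 mat (array([ 0.49, -1.28, -1.16]), np.True_) back40 (array([ 0.35, -1.32, -1.07]), np.True_) back90 (array([ 0.18, -1.38, -0.95]), np.True_) above (array([ 0.18, -1.22, -0.79]), np.True_) above2 (array([-0.02, -1.14, -0.52]), np.True_) hang (array([ 0.09, -0.91, -0.38]), np.True_) hangpre (array([-0.07, -1.03, -0.36]), np.True_)
```

```bash
python3 - <<'E'
from fk import *
print(env.get_state()['joint_pos'])
for t in(34,36,38,40):print(t,[ik(.569,z,t)[0].tolist() for z in(.02,.06,.1,.14)],ik(.60,.02,t),ik(.625,.02,t))
E
```

```text
[-0.04423236 -0.182235   -1.02633832 -0.03935503 -0.06263955 -0.13083172]
34 [[0.24, -0.96, -0.22], [0.15, -0.92, -0.09], [0.07, -0.87, 0.04], [0.0, -0.81, 0.17]] (array([ 0.28, -0.89, -0.19]), np.True_) (array([ 0.31, -0.83, -0.17]), np.True_)
36 [[0.24, -1.0, -0.3], [0.14, -0.96, -0.16], [0.06, -0.9, -0.02], [-0.01, -0.85, 0.11]] (array([ 0.28, -0.93, -0.27]), np.True_) (array([ 0.31, -0.87, -0.24]), np.True_)
38 [[0.25, -1.03, -0.37], [0.15, -0.99, -0.23], [0.06, -0.94, -0.09], [-0.02, -0.88, 0.04]] (array([ 0.29, -0.96, -0.34]), np.True_) (array([ 0.32, -0.9 , -0.31]), np.True_)
40 [[0.26, -1.07, -0.46], [0.15, -1.03, -0.31], [0.06, -0.98, -0.16], [-0.02, -0.92, -0.02]] (array([ 0.3 , -1.  , -0.42]), np.True_) (array([ 0.33, -0.94, -0.39]), np.True_)
```

```bash
cat >> h.py <<'E'
def gp(c,ang,th,f,z):
    r=np.array([np.cos(np.radians(ang)),np.sin(np.radians(ang)),0]);R=tool(ang+90,-th)
    g=np.r_[c[:2],0]-f*r;g[2]=z;return g+.008*R.apply([0,0,1]),R,r
E
python3 - <<'E'
from h import *
p,R,r=gp([.5747,.0228],-18,36,.011,.026);print(p,R.inv().apply([0,0,-1]))
a=p.copy();a[2]=.11;plan(a,R,5)
E
```

```text
[0.56871051 0.0247461  0.01952786] [ 0.         -0.58778525  0.80901699]
turn [ 8.6 -5.8 19.1] dist 0.075
[-0.0014, -0.0006, 0.0149, 1.73, -1.17, 3.82]
[-0.0011, -0.0, 0.015, 1.73, -1.17, 3.82]
[-0.0008, 0.0005, 0.015, 1.73, -1.17, 3.82]
[-0.0005, 0.001, 0.015, 1.73, -1.17, 3.82]
[-0.0001, 0.0014, 0.0149, 1.73, -1.17, 3.82]
```

carry_out(moves=[1,-0.0015,-0.0005,0.011,2,-1.2,3.8,1,-0.001,0,0.013,2,-1.2,3.8,1,-0.001,0.0005,0.015,1.8,-1.2,3.8,1,-0.0005,0.001,0.015,1.7,-1.2,3.8,1,0,0.0015,0.015,1.7,-1.2,3.8])

```text
clock: 12.75
tcp_pos: [0.565, 0.0262, 0.1159]
orientation: [0.25, 0.769, 0.561, 0.176]
wrist_force: [-0.6, -0.2, 0.1]
finger_gap: 0.0858
```

```bash
python3 - <<'E'
from h import *
p,R,r=gp([.5747,.0228],-18,36,.011,.026)
st=env.get_state();print(st['tcp_pos'],st['joint_pos'].round(3))
a=p.copy();a[2]=.065;plan(a,R,5)
E
```

```text
[0.56502491 0.02620738 0.11588927] [ 0.001  0.051 -0.84   0.086 -0.188  0.253]
turn [-0.5  0.4  0.4] dist 0.051
[0.0, -0.0053, 0.0087, -0.09, 0.09, 0.07]
[0.0, -0.0053, 0.0087, -0.09, 0.09, 0.07]
[0.0, -0.0053, 0.0087, -0.09, 0.09, 0.07]
[-0.0, -0.0053, 0.0087, -0.09, 0.09, 0.07]
[-0.0, -0.0053, 0.0087, -0.09, 0.09, 0.07]
```

```bash
python3 - <<'E'
from h import *
p,R,r=gp([.5747,.0228],-18,39,.011,.026)
a=p.copy();a[2]=.06;plan(a,R,5);print(p);plan(p,R,5,(R,a))
E
```

```text
turn [-3.5  0.4  0.4] dist 0.056
[0.0001, -0.0058, 0.0096, -0.69, 0.08, 0.07]
[0.0, -0.0059, 0.0095, -0.69, 0.08, 0.07]
[0.0, -0.006, 0.0095, -0.69, 0.08, 0.07]
[-0.0, -0.0061, 0.0094, -0.69, 0.08, 0.07]
[-0.0, -0.0063, 0.0093, -0.69, 0.08, 0.07]
[0.56902653 0.02464342 0.01978283]
turn [0. 0. 0.] dist 0.04
[0.0, -0.0051, 0.0063, 0.0, 0.0, 0.0]
[0.0, -0.0051, 0.0063, 0.0, 0.0, 0.0]
[0.0, -0.0051, 0.0063, 0.0, 0.0, 0.0]
[0.0, -0.0051, 0.0063, 0.0, 0.0, 0.0]
[0.0, -0.0051, 0.0063, 0.0, 0.0, 0.0]
```

carry_out(moves=[1,0,-0.006,0.0095,-0.7,0.1,0.1,1,0,-0.006,0.0095,-0.7,0.1,0.1,1,0,-0.006,0.0095,-0.7,0.1,0.1,1,0,-0.006,0.0095,-0.7,0.1,0.1,1,0,-0.006,0.0095,-0.7,0.1,0.1])

```text
clock: 13.38
tcp_pos: [0.5736, 0.0243, 0.0623]
orientation: [0.273, 0.758, 0.558, 0.198]
wrist_force: [0.3, -0.1, -0.6]
finger_gap: 0.0857
```

```bash
python3 - <<'E'
from h import *
st=env.get_state();print(st['tcp_pos'],st['joint_pos'].round(3))
p,R,r=gp([.5747,.0228],-18,39,.011,.026)
plan(p,R,5)
E
```

```text
[0.57363523 0.02427949 0.06228373] [ 0.     0.172 -0.962 -0.228 -0.195  0.235]
turn [ 0.4 -0.2  0.6] dist 0.043
[-0.0002, -0.0061, 0.006, 0.08, -0.04, 0.12]
[-0.0002, -0.0061, 0.006, 0.08, -0.04, 0.12]
[-0.0002, -0.0061, 0.006, 0.08, -0.04, 0.12]
[-0.0002, -0.0061, 0.006, 0.08, -0.04, 0.12]
[-0.0002, -0.0061, 0.006, 0.08, -0.04, 0.12]
```

carry_out(moves=[1,0,-0.007,0.006,0.1,0,0.1,1,0,-0.0065,0.006,0.1,0,0.1,1,0,-0.006,0.006,0.1,0,0.1,1,0,-0.005,0.005,0.1,0,0.1,1,0,-0.003,0.0035,0,0,0])

```text
clock: 14.0
tcp_pos: [0.5696, 0.0256, 0.0229]
orientation: [0.27, 0.76, 0.557, 0.196]
wrist_force: [-0.1, 0.5, -0.0]
finger_gap: 0.0854
```

```bash
python3 - <<'E'
from h import *
st=env.get_state();print(st['tcp_pos'],st['joint_pos'].round(3),st['wrist_force'])
p,R,r=gp([.5747,.0228],-18,39,.011,.026)
plan(p,R,2)
E
```

```text
[0.56955793 0.02559441 0.02286688] [ 0.002  0.266 -1.004 -0.355 -0.194  0.241] [-0.07916858  0.47866658 -0.0237709 ]
turn [-0.  -0.2  0.4] dist 0.003
[-0.0005, -0.0011, 0.0011, -0.01, -0.09, 0.22]
[-0.0005, -0.0011, 0.0011, -0.01, -0.09, 0.22]
```

carry_out(moves=[0.9,-0.001,-0.001,0.001,0,0,0.2,-0.5,0,-0.001,0.001,0,0,0.2,-1,0,0,0,0,0,0,-1,0,0,0,0,0,0,-1,0,0,0,0,0,0], squeeze=80)

```text
clock: 14.62
tcp_pos: [0.5693, 0.0248, 0.0203]
orientation: [0.269, 0.762, 0.555, 0.198]
wrist_force: [1.2, 0.3, -1.6]
finger_gap: 0.0604
```

```bash
python3 - <<'E'
from h import *
st=env.get_state();p0=st['tcp_pos'];print(p0,st['joint_pos'].round(3),st['wrist_force'],st['finger_gap'])
R,_=pose(st);np.save("grip.npy",np.r_[p0,st['orientation']])
print("up",R.inv().apply([0,0,.01]).round(4))
E
```

```text
[0.56925239 0.02477658 0.02031281] [ 0.     0.272 -1.008 -0.367 -0.192  0.247] [ 1.16492808  0.31840225 -1.6156066 ] 0.06043677620652966
up [ 0.      0.0063 -0.0078]
```

```bash
python3 - <<'E'
from h import *
p0=np.load("grip.npy")[:3];R,_=pose()
a=p0+[0,0,.165];plan(a,R,5)
b=a+[.021,-.152,.002];plan(b,tool(72,-39),5,(R,a))
E
```

```text
turn [0. 0. 0.] dist 0.165
[0.0001, 0.0208, -0.0256, 0.0, 0.0, 0.0]
[0.0001, 0.0208, -0.0256, 0.0, 0.0, 0.0]
[0.0001, 0.0208, -0.0256, 0.0, 0.0, 0.0]
[0.0001, 0.0208, -0.0256, 0.0, 0.0, 0.0]
[0.0001, 0.0208, -0.0256, 0.0, 0.0, 0.0]
turn [ 0.  -0.2  0. ] dist 0.153
[-0.0276, 0.0106, 0.008, 0.01, -0.04, 0.0]
[-0.0276, 0.0107, 0.008, 0.01, -0.04, 0.0]
[-0.0276, 0.0107, 0.0081, 0.01, -0.04, 0.0]
[-0.0276, 0.0107, 0.0081, 0.01, -0.04, 0.0]
[-0.0276, 0.0107, 0.0081, 0.01, -0.04, 0.0]
```

carry_out(moves=[-1,0,0.0063,-0.0078,0,0,0,-1,0,0.02,-0.025,0,0,0,-1,0,0.025,-0.031,0,0,0,-1,0,0.025,-0.031,0,0,0,-1,0,0.022,-0.027,0,0,0])

```text
clock: 15.25
tcp_pos: [0.5598, 0.0246, 0.172]
orientation: [0.262, 0.765, 0.558, 0.189]
wrist_force: [0.7, -1.0, -4.7]
finger_gap: 0.0605
```

```bash
python3 - <<'E'
from h import *
st=env.get_state();print(st['tcp_pos'],st['joint_pos'].round(3),st['wrist_force'],st['finger_gap'])
p0=np.load("grip.npy")[:3]
plan(p0+[.021,-.152,.167],tool(72,-39),6)
E
```

```text
[0.55977983 0.02463423 0.17195264] [-0.001 -0.058 -0.803  0.193 -0.19   0.246] [ 0.67867222 -0.97100003 -4.74641839] 0.06048874869118094
turn [-1.3  0.1  0.3] dist 0.156
[-0.0225, 0.0115, 0.0057, -0.22, 0.01, 0.04]
[-0.0225, 0.0115, 0.0058, -0.22, 0.01, 0.04]
[-0.0225, 0.0115, 0.0058, -0.22, 0.01, 0.04]
[-0.0225, 0.0115, 0.0059, -0.22, 0.01, 0.04]
[-0.0225, 0.0115, 0.0059, -0.22, 0.01, 0.04]
[-0.0225, 0.0114, 0.0059, -0.22, 0.01, 0.04]
```

carry_out(moves=[-1,-0.03,0.013,0.006,-0.3,0,0,-1,-0.03,0.013,0.006,-0.3,0,0,-1,-0.03,0.013,0.006,-0.3,0,0,-1,-0.03,0.014,0.006,-0.3,0,0,-1,-0.015,0.007,0.003,-0.2,0,0.1])

```text
clock: 15.88
tcp_pos: [0.5754, -0.1242, 0.1908]
orientation: [0.269, 0.761, 0.557, 0.196]
wrist_force: [-0.3, 0.7, -4.1]
finger_gap: 0.0604
```

carry_out(moves=[-1,0,0,0,0,0,0,-1,0,0,0,0,0,0,-1,0,0,0,0,0,0,-1,0,0,0,0,0,0,-1,0,0,0,0,0,0])

```text
clock: 16.5
tcp_pos: [0.5721, -0.1222, 0.1882]
orientation: [0.267, 0.762, 0.558, 0.194]
wrist_force: [-0.5, 0.1, -4.2]
finger_gap: 0.0604
```

```bash
python3 - <<'E'
from h import *
st=env.get_state();R,p=pose(st);print(st['tcp_pos'],st['joint_pos'].round(3),R.as_matrix().round(3).tolist())
a=np.load("grip.npy");R0,p0=pose(dict(tcp_pos=a[:3],orientation=a[3:]))
off=R0.inv().apply(np.array([.5747,.0228,.016])-p0);c=p+R.apply(off);print("disc",c,"off",off)
im=env.read_camera("wrist")[:,:,::-1];cv2.imwrite("pics/w4.png",im);np.save("w4.npy",np.r_[st['tcp_pos'],st['orientation']])
t=env.read_camera("top")[:,:,::-1];s=env.read_camera("scene")[:,:,::-1]
cv2.imwrite("pics/t4.png",t);cv2.imwrite("pics/s4.png",s)
ut=proj(cam("top"),[.63,-.14,.18]).astype(int);us=proj(cam("scene"),[.63,-.14,.18]).astype(int);print(ut-30,us-30)
g=lambda i,u:crop(i,u[0]-30,u[1]-30,u[0]+30,u[1]+30,5)
cv2.imwrite("pics/c4.png",np.hstack([cv2.resize(im[60:420],(467,300)),g(s,us)]))
E
```

```text
[ 0.5721011  -0.12223178  0.1881641 ] [-0.365 -0.068 -0.781  0.186  0.034 -0.046] [[0.303, 0.746, 0.593], [0.953, -0.236, -0.19], [-0.002, 0.622, -0.783]]
disc [ 0.57751205 -0.12419231  0.18379814] off [-0.00022185  0.00178316  0.00699677]
[306 148] [202 204]
```

View pics/c4.png

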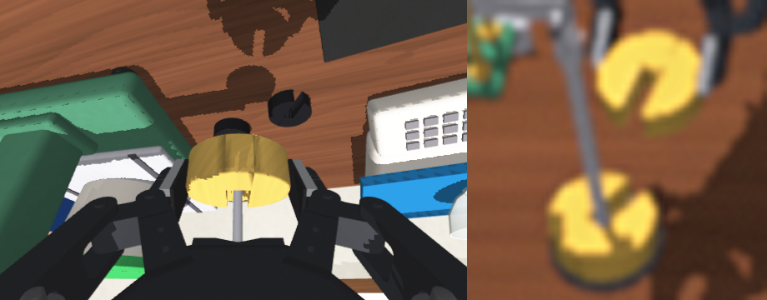

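The wrist view has the stem at x≈238 (scaled), in line with the slot, and the held disc spans 189–290, so the two are laterally aligned. The scene crop shows the mouth facing the stem and away from the fitted slot. I'll check the insertion distance.

```bash
python3 - <<'E'
from h import *
S=cam("scene");R,p=pose()
print("stem scene",onz(S,228.6,247,.163),"disc scene",onz(S,238.6,219,.196))
w=cv2.imread("pics/w4.png");a=np.load("w4.npy")
for v in(310,320,330,340):print(v,w[v,270:302].sum(1).tolist())
m=cv2.inRange(cv2.cvtColor(w,cv2.COLOR_BGR2HSV),(12,90,60),(35,255,255));m[:190]=0;m[330:]=0;xs=np.where(m.any(0))[0];print(xs.min(),xs.max())
h=np.array([.953,-.303,0]);print("fwd per 10mm tool",R.inv().apply(h*.01))
E
```

```text
stem scene [ 0.66551103 -0.14997905  0.163     ] disc scene [ 0.58475112 -0.12207108  0.196     ]
310 [694, 694, 696, 697, 700, 702, 700, 700, 682, 581, 467, 480, 491, 506, 504, 494, 484, 463, 431, 391, 497, 700, 699, 699, 700, 698, 700, 700, 700, 700, 700, 704]
320 [696, 698, 703, 704, 703, 697, 694, 696, 675, 541, 468, 482, 493, 504, 506, 495, 482, 463, 432, 392, 441, 633, 700, 704, 708, 711, 710, 710, 709, 706, 705, 706]
330 [698, 700, 700, 700, 703, 705, 705, 704, 672, 488, 474, 485, 495, 506, 506, 493, 479, 461, 430, 393, 445, 643, 705, 706, 706, 706, 706, 708, 708, 709, 711, 712]
340 [705, 706, 704, 701, 698, 697, 698, 700, 669, 468, 475, 485, 496, 506, 505, 492, 477, 461, 431, 394, 451, 650, 710, 710, 709, 708, 709, 709, 708, 709, 711, 711]
197 348
fwd per 10mm tool [4.76851688e-06 7.82522446e-03 6.22636646e-03]
```

carry_out(moves=[-1,0,0.0117,0.0093,0,0,0,-1,0,0.0117,0.0093,0,0,0,-1,0,0.0117,0.0093,0,0,0,-1,0,0.0078,0.0062,0,0,0,-1,0,0,0,0,0,0])

```text
clock: 17.27
tcp_pos: [0.6298, -0.1412, 0.1887]
orientation: [0.267, 0.762, 0.557, 0.194]
wrist_force: [-0.2, 0.1, -4.4]
finger_gap: 0.0602
```

```bash
cat > chk.py <<'E'
from h import *
import sys
n=sys.argv[1]
st=env.get_state();R,p=pose(st);c=p+R.apply([-.0002,.0018,.007]);print(st['clock'],"disc",c,"up",R.inv().apply([0,0,1]).round(3),st['wrist_force'],st['finger_gap'])
print("to stem fwd",np.dot(np.array([.664,-.1505])-c[:2],[.953,-.303]),"lat",np.dot(np.array([.664,-.1505])-c[:2],[.303,.953]))
im=env.read_camera("wrist")[:,:,::-1];s=env.read_camera("scene")[:,:,::-1];cv2.imwrite(f"pics/w{n}.png",im);cv2.imwrite(f"pics/s{n}.png",s)
for v in(320,340):
    g=im[v,255:316].astype(int).sum(1);print("stem cols",255+np.where(g<580)[0][[0,-1]] if (g<580).any() else None)
us=proj(cam("scene"),[.65,-.148,.18]).astype(int);print(us-30)
cv2.imwrite(f"pics/c{n}.png",np.hstack([crop(im,180,180,380,340,2.5)[:,:430],crop(s,us[0]-30,us[1]-30,us[0]+30,us[1]+50,5)]))
E
python3 chk.py 5
```

```text
17.275 disc [ 0.63523832 -0.14312288  0.18437152] up [-0.002  0.624 -0.782] [-0.1724384   0.10343939 -4.42845351] 0.06024422834329244
to stem fwd 0.02964514323926262 lat 0.001684396049266829
stem cols [278 293]
stem cols [277 293]
[199 209]
```

View pics/c5.png

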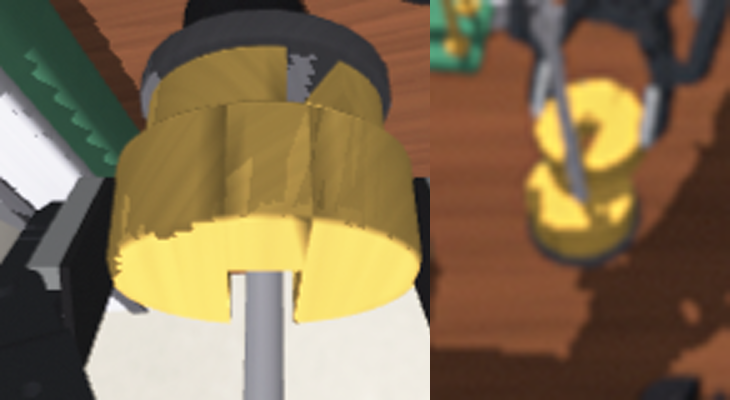

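The crop shows the stem at x≈264, centred in the thick weight's slot (231–296), with the fitted weight and plate below and behind.

carry_out(moves=[-1,0,0.0078,0.0062,0,0,0,-1,0,0.0062,0.005,0,0,0,-1,0,0.0047,0.0037,0,0,0,-1,0,0.0023,0.0019,0,0,0,-1,0,0,0,0,0,0])

```text
clock: 18.0
tcp_pos: [0.6554, -0.1491, 0.1881]
orientation: [0.267, 0.762, 0.557, 0.194]
wrist_force: [0.2, 0.3, -4.9]
finger_gap: 0.0599
```

```bash
python3 chk.py 6
```

```text
18.0 disc [ 0.66081883 -0.15107793  0.18370111] up [-0.002  0.623 -0.782] [ 0.17237152  0.32283174 -4.87612859] 0.05990572029069366
to stem fwd 0.0028565392776891364 lat 0.0015146587705118315
stem cols [276 294]
stem cols [275 294]
[199 209]
```

View pics/c6.png

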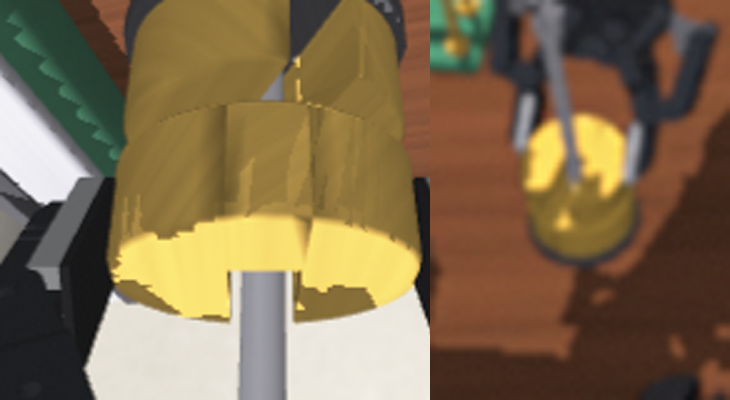

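The stem is inside the slot, laterally centred (240–287 in the slot 231–296) and near its end. I'll move in 2 mm more, then lower.

carry_out(moves=[-1,0,0.0016,0.0012,0,0,0,-1,0,-0.0012,0.0016,0,0,0,-1,0,-0.0012,0.0016,0,0,0,-1,0,-0.0006,0.0008,0,0,0,-1,0,0,0,0,0,0])

```text
clock: 18.73
tcp_pos: [0.6566, -0.1494, 0.1823]
orientation: [0.266, 0.762, 0.557, 0.194]
wrist_force: [-0.5, -0.9, -5.1]
finger_gap: 0.0602
```

carry_out(moves=[-1,0,-0.0006,0.0008,0,0,0,-1,0,-0.0006,0.0008,0,0,0,-1,0,-0.0006,0.0008,0,0,0,-1,0,0,0,0,0,0,-1,0,0,0,0,0,0])

```text
clock: 19.35
tcp_pos: [0.657, -0.1496, 0.1797]
orientation: [0.267, 0.762, 0.557, 0.194]
wrist_force: [-0.6, 0.1, -3.5]
finger_gap: 0.0601
```

```bash
python3 chk.py 7
```

```text
19.35 disc [ 0.66243485 -0.15157667  0.17538615] up [-0.002  0.623 -0.782] [-0.59762962  0.05823308 -3.50666755] 0.06014475899030175
to stem fwd 0.0011653618989046794 lat 0.0015003049533784392
stem cols [275 294]
stem cols [275 294]
[199 209]
```

carry_out(moves=[-1,0,-0.0006,0.0008,0,0,0,-1,0,-0.0006,0.0008,0,0,0,-1,0,-0.0006,0.0008,0,0,0,-1,0,0,0,0,0,0,-1,0,0,0,0,0,0])

```text
clock: 20.08
tcp_pos: [0.6579, -0.1502, 0.1783]
orientation: [0.268, 0.762, 0.557, 0.195]
wrist_force: [-2.0, 1.0, -2.2]
finger_gap: 0.0602
```

carry_out(moves=[-1,0,-0.0009,0.0012,0,0,0,-1,0,-0.0009,0.0012,0,0,0,-1,0,-0.0009,0.0012,0,0,0,-1,0,0,0,0,0,0,-1,0,0,0,0,0,0])

```text
clock: 20.7
tcp_pos: [0.6579, -0.1505, 0.174]
orientation: [0.269, 0.762, 0.557, 0.194]
wrist_force: [-4.5, 0.7, 0.5]
finger_gap: 0.0602
```

```bash
python3 chk.py 8
```

```text
20.7 disc [ 0.66332813 -0.15250985  0.16963359] up [-0.003  0.626 -0.78 ] [-4.51678229  0.74312877  0.52909218] 0.0602427612767048
to stem fwd 3.131037659521971e-05 lat 0.0021189625367223734
stem cols [275 293]
stem cols [274 294]
[199 209]
```

View pics/c8.png

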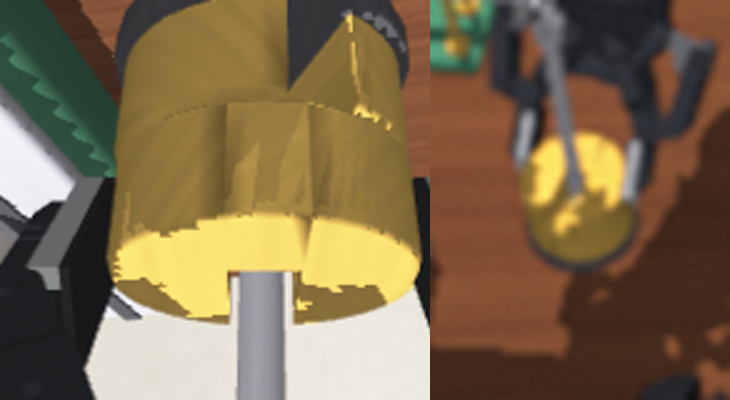

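The weights are stacked flush with the thick one seated, and the measured disc z of 0.1696 matches level seated. The stem presses lightly on the slot end (Fx −4.5 N), so I'll ease back 1.5 mm and release.

carry_out(moves=[-1,0,-0.0006,-0.0005,0,0,0,-1,0,-0.0006,-0.0005,0,0,0,-1,0,0,0,0,0,0,-1,0,0,0,0,0,0,-1,0,0,0,0,0,0], squeeze=20)

```text
clock: 21.42
tcp_pos: [0.6578, -0.1503, 0.1754]
orientation: [0.27, 0.761, 0.556, 0.196]
wrist_force: [-1.5, -0.4, -0.6]
finger_gap: 0.0601
```

carry_out(moves=[0.48,0,0,0,0,0,0,0.54,0,0,0,0,0,0,0.62,0,0,0,0,0,0,0.8,0,0,0,0,0,0,1,0,0,0,0,0,0])

```text
clock: 22.05
tcp_pos: [0.6592, -0.1505, 0.177]
orientation: [0.271, 0.761, 0.556, 0.197]
wrist_force: [-0.7, -0.2, 0.2]
finger_gap: 0.0854
```

```bash
python3 chk.py 9
```

```text
22.05 disc [ 0.66469598 -0.15246261  0.17273019] up [-0.002  0.631 -0.776] [-0.70894377 -0.1851233   0.16498854] 0.08538271557024137
to stem fwd -0.0012579406412043103 lat 0.0016594900247935817
stem cols [275 294]
stem cols [274 294]
[199 209]
```

View pics/c9.png

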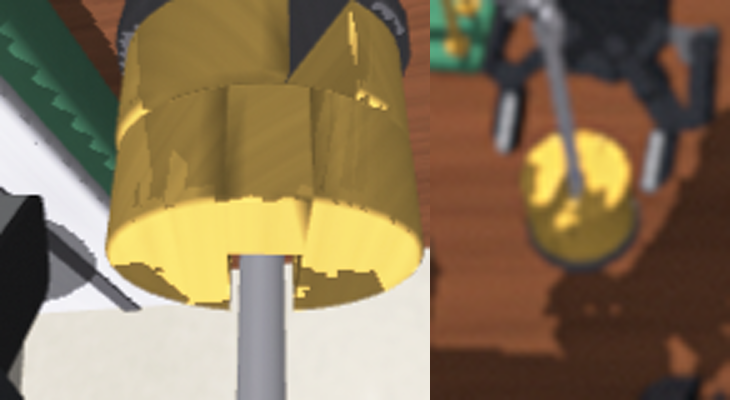

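It is released: the thick weight rests flush on the fitted one, with the stem at its slot end and both fingers clear. Retreating straight back.

carry_out(moves=[1,0,-0.004,-0.003,0,0,0,1,0,-0.012,-0.009,0,0,0,1,0,-0.016,-0.013,0,0,0,1,0,-0.02,-0.016,0,0,0,1,0,-0.02,-0.016,0,0,0])

```text
clock: 22.78
tcp_pos: [0.5671, -0.1211, 0.1747]
orientation: [0.27, 0.761, 0.557, 0.196]
wrist_force: [-0.5, -0.1, -0.8]
finger_gap: 0.0854
```

carry_out(moves=[1,0,0,-0.02,3,0,0,1,0,0,0,0,0,0,1,0,0,0,0,0,0,1,0,0,0,0,0,0,1,0,0,0,0,0,0])

```text
clock: 23.4
tcp_pos: [0.5492, -0.1149, 0.186]
orientation: [0.248, 0.768, 0.562, 0.18]
wrist_force: [0.5, -0.7, -1.0]
finger_gap: 0.0856
```

```bash
python3 - <<'E'
from h import *
st=env.get_state();print(st['clock'],st['tcp_pos'],st['wrist_force'],st['joint_pos'].round(2))
im=env.read_camera("wrist")[:,:,::-1];s=env.read_camera("scene")[:,:,::-1]
C=cam("wrist",st);print(proj(C,[.663,-.151,.175]),proj(C,[.663,-.151,.36]))
s0=cv2.imread("pics/scene0.png")
cv2.imwrite("pics/c10.png",np.hstack([cv2.resize(im,(400,300)),crop(s,185,185,265,265,3.75)]))
# beam tip sinking: match of the tip patch between start and now
for nm,(u,v) in(("tip",(213,205)),("pillar shelf",(150,212))):
    t=s0[v-8:v+8,u-8:u+8];m=cv2.matchTemplate(s[v-14:v+14,u-14:u+14],t,cv2.TM_CCOEFF_NORMED);_,b,_,l=cv2.minMaxLoc(m);print(nm,b,l[0]-6,l[1]-6)
E
```

```text
23.4 [ 0.54924001 -0.11494334  0.18598996] [ 0.46871513 -0.69114552 -0.97838831] [-0.37 -0.1  -0.78  0.27  0.03 -0.05]
[286.34404588 323.94916038] [286.87399155 743.45324545]
tip 0.9632432460784912 0 1
pillar shelf 0.9963152408599854 0 0
```

View pics/c10.png

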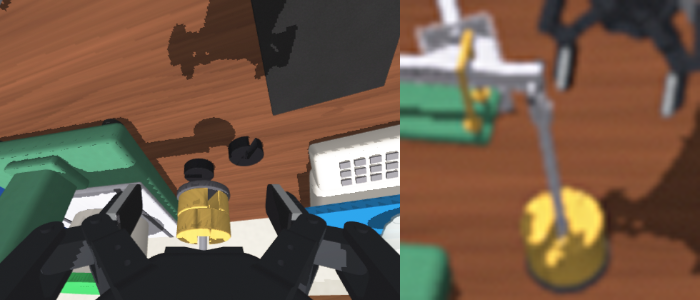

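The gripper is clear, and both weights are stacked on the stem in both views. The beam tip is 1 px lower than at the start, where about 1.2 px means level. I'll let it settle briefly, check the shift to subpixel, then hand in.

carry_out(moves=[1,0,0,0,0,0,0,1,0,0,0,0,0,0,1,0,0,0,0,0,0,1,0,0,0,0,0,0,1,0,0,0,0,0,0])

```text
clock: 24.12
tcp_pos: [0.5495, -0.1151, 0.1857]
orientation: [0.248, 0.768, 0.562, 0.18]
wrist_force: [0.2, -0.4, -0.1]
finger_gap: 0.0854
```

```bash
python3 - <<'E'
from h import *
s=env.read_camera("scene")[:,:,::-1];s0=cv2.imread("pics/scene0.png")
S=cam("scene");print("6mm ->",proj(S,[.664,-.151,.364])-proj(S,[.664,-.151,.358]),"tip px",proj(S,[.664,-.151,.364]))
g=lambda i,u,v:crop(i,u-20,v-20,u+20,v+20,8)
for nm,(u,v) in(("tip",(213,205)),("shelf",(150,212))):
    A,B=g(s0,u,v),g(s,u,v);m=cv2.matchTemplate(B,A[80:240,80:240],cv2.TM_CCOEFF_NORMED);_,b,_,l=cv2.minMaxLoc(m);print(nm,b,(l[0]-80)/8,(l[1]-80)/8)
print(env.get_state()['clock'],env.hand_in())
E
```

```text
6mm -> [-0.25603096 -1.38370066] tip px [220.63245716 205.14119907]
tip 0.9633511304855347 0.125 1.0
shelf 0.9960855841636658 0.0 0.0
the job is handed in; nothing more can be done
24.175 None
```

The thick weight is on the hanger's stem by its slot, flat on the fitted weight, and the job was handed in at 24.2 s. `hand_in` reports no verdict.

I picked the weight from the far well and laid it on the mat with its mouth turned to about -18°. I then regrasped it with the gripper tilted 39° so it would clear the stem. From there I slid it onto the stem, lowered it while still held, released it and backed away.

**Last checks:**
- **Stacking:** The last wrist and scene views show both weights flush on the stem. The fingers are clear and the wrist force is about zero.
- **Slots:** The mouths are about 166° apart. The fitted mouth measured about 148°. A first estimate gave 139° from a misjudged stem pixel, and that would make them about 157° apart.
- **Beam:** The tip sank about 1.0 px in the scene view. Level would be about 1.4 px and the lower stop about 2.8 px, so it is probably floating near level. That measure is coarse, and the fixed shelf showed no shift.
- **Centring:** My stem estimates from different views differed by 2–4 mm. In the wrist view the stem sits side to side in the middle of the slot, near its end.

**Not checked:** I did not measure the hanger's swing or the other bench items separately. While lowering, the stem pressed on the slot end with about 4.5 N. I eased back before letting go.

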